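# Fetch the kitchen timer from its track and set it to three minutes

## Robot

A 7-joint arm with a two-finger parallel gripper is mounted at the origin on a cart in front of the work surface, level with it; the furniture and walls round the work are solid. World frame = base frame: x ahead of the robot, y to its left, z up, the work surface at z = 0. Lengths are in m, angles in rad, forces in N, time in s.
With the tool pointing down it reaches from about 0.425 to 0.875 m from the base axis. Payload 4.7 kg.
Tool frame: the origin (TCP) lies between the finger pads; the fingertips stand 19 mm ahead of it and the grasp point (between the pads) is the TCP; z points along the fingers, y is the line along which they close (so a half turn about z gives the same grasp; the last joint's range is limited). The gripper opens to 87 mm and grips with 3 to 60 N. Pads are 19 mm wide; open, the fingers measure 117 mm over their backs; the gripper's body (75 mm by 190 mm) begins 51 mm behind the grasp point.
Start: joints at [1.269, 0.321, -0.07, 1.45, 0.023, 1.371, -0.057], TCP at [0.202, -0.618, 0.242] pointing down, gripper open.
Joint ranges: [-2.86, 2.86], [-0.3, 2.09], [-1.38, 1.24], [0.06, 2.45], [-1.56, 4.7], [0.09, 2.05], [-2.69, 2.69]. Speed limits (rad/s): [2.57, 2.57, 3.14, 3.14, 3.14, 3.14, 3.14].

## Interface

Orientations are given as a rotation vector (axis times angle).
In Python, from rig import monitor, viewer, order gives the robot as it stands.
- The arm moves only by the tool arm_command, never from a script. Its argument "series" is a list of rows, each an object with "translation": the shift along the tool's x, y, z in mm, a list of three; "roll": the turn about the tool's z in units of 5 degrees (1.0 is 5 degrees). A call has 1 to 10 rows; each row shifts and turns the commanded pose from where the row before left it, along the tool's axes as they then stand; what a row does not reach is not made up. A row lasts 1/12 s, in which the tool goes at most 41.7 mm and 7.16 degrees, less where a joint would pass 70% of its speed; a pose out of reach is approached as far as the arm can. A call with a gripper value outside its range is refused whole. "grip" is the closure, from 0 (fully open) to 1 (shut), set as the call begins (left out, the last holds). The fingers move at their own pace and stop on an object; "newtons" is the grip in N (left out, the last holds). Time passes only in rows, so rows that do not move let the fingers close. It gives the time, the measured TCP pose, the force, the opening and the grip force at its end, in the units of the state.
- monitor.state(): the state, without advancing time (a new reading comes with each control period).
- viewer.grab_frame(name): name is "scene" or "top" or "wrist"; returns (picture, depth): 400x640x3 uint8, red, green, blue; 400x640 float32, m along the optical axis (not along the pixel's ray), 0 where there is no reading.
- viewer.camera_info(name): a dict with "camera_matrix" (3x3 intrinsics, pixels), "extrinsics" (4x4, takes a point from world to camera coordinates); the wrist camera has in their place "tool_from_camera" (4x4, takes a point from camera to tool coordinates, whose origin is the TCP and whose axes are the flange's). Camera axes: x right, y down, z forward; pixel columns grow to the right and rows downward; lengths in m; the calibration is good to about 2 mm. The wrist camera is an equidistant fisheye: a pixel r from the principal point sees the ray r / f radians off the axis. A picture is of the moment at which its call begins: read the wrist's pose just before it. camera_info takes no time and is no camera call.
- order.close_job(): hands the job in; it is judged then, once.
The state is a dict: "time_s": time; "joint_pos": joint angles; "joint_vel": joint speeds; "joint_efforts": joint torques, N m; "ee_pos": TCP position; "ee_rot": TCP orientation; "contact_force": force on the tool from outside, world axes, zero at the start; "moment": the same for the moment, N m; "opening": opening from 0.0 (shut) to 1.0 (fully open); "finger_force": force on a finger pad.
Only numpy, scipy, OpenCV 4.12 (cv2) and the standard library are available. Lean on these libraries where they do the work, as an engineer would, in place of code of your own. Each camera call takes 0.05 s, during which the arm holds its last target. There are 200 camera calls.

## Task

Slide the white kitchen timer along its track to the open end, lift it off there and set it down fully seated in the wooden dock, letting go of it. Then turn its dial clockwise past the red six-minute mark and back down to the green three-minute mark, and leave it there. Do not knock over or push aside the jars, cups and other things standing round it.

Things in the scene. Friction and masses are not known exactly. Their poses are not given: they have to be found in the camera images.
- timer: white six-minute kitchen timer (about 0.35 kg) on a black T foot; origin: centre of the foot's underside. Heights: foot plate 44x44 mm to 7, stem 16x16 to 16, case to 46, dial disc (41 mm across) to 51.5. At the start the foot is captive in the track, upright, timer x along track x to within a few degrees. Fits the dock in any of four quarter turns
- timer_case (a point): centre of the timer's white square case, 31 mm above its origin: 58x58 mm, 30 mm high (16 to 46 mm above the origin), sides parallel to the timer's x and y. Grip it by two opposite sides to slide and carry it; the dial stays inside the case's outline
- timer_dial (a joint): dial angle: 0 = run down, grows CLOCKWISE seen from above, stop at 2.8; 0.4 rad a minute. Ticks: 0 min black 0, 3 min green 1.2, 6 min red top mark 2.4. The bar's white-striped end (pointer) stands at angle pi + 1.2 - value from timer x, counter-clockwise from above (at 3 min: along timer -x). Even friction, about 0.03 N m; stays where it is left
- timer_grip (a point): point on the dial's axis 60 mm above the timer's origin, at mid height of the black bar grip on the dial: bar 40 mm long, 10 mm wide, from 51.5 to 68 mm above the origin. Axes are the timer's; it does not turn with the dial
- track: aluminium T-track fixed to the table, 230 mm long along its x, 58 wide, 18 high; origin: centre of its underside. Channel floor at z 4 mm, 48 wide inside. Lips (top z 18, slot 22 wide) hold the foot down from x -50 to +110 mm. Closed end wall at +x. From x -110 to -50 the lips are cut away (red marks): the open end, with a low stop (z 10.5) at x -110
- track_landing (a point): centre of the open end on the channel floor (track x -80, z 4 mm), axes as the track's. The foot comes out upward only when the timer's origin is at track x -73 to -88 mm; at -88 the foot meets the low stop. Toward the closed end the origin can go to +88
- dock: wooden dock fixed to the table, 92x92 mm, 12 mm high, with a square well 52x52 mm, 8 mm deep, in its middle; origin at the centre of its underside
- dock_well (a point): centre of the well's floor, 4 mm above the table; axes parallel to the well's sides. The timer's origin comes here when it is seated
- carton_top (a point): middle (to about 20 mm) of the top of the big fixed cardboard box at the right, 221 mm high, about 280 mm along x and 370 mm along y, turned a few degrees: it stands between the arm's start and the work, so swing in front of it (nearer the robot) or above it. In front of it lies a fixed basket, 83 mm high; the boxes and roll along the back edge (up to 228 mm high) are fixed too
- cocoa_jar: spice jar with dark brown lid, 44 mm across, 105 mm tall, upright, beside the track; bystander, origin at the centre of its underside
- syrup_dropper: small dark dropper bottle, 34 mm across, 102 mm tall, upright, beside the track on the other side; bystander, origin at the centre of its underside
- shot_glass_1: shot glass, 65 mm across, 71 mm tall, close behind the dock; bystander, origin at the centre of its underside
- cup_7: white espresso cup with handle, 75x92 mm, 47 mm tall, close in front of the dock (outline includes the handle); bystander, origin at the centre of its underside
- mug_drain: dotted mug with handle, 78x114 mm, 93 mm tall; bystander, origin at the centre of its underside
- tamper: coffee tamper standing upright, 58 mm across, 102 mm tall; bystander, origin at the centre of its underside
- cinnamon_jar: spice jar with green lid, 46 mm across, 106 mm tall, farther back; bystander, origin at the centre of its underside
Things that resemble listed ones, but are neither listed nor needed, are in the scene too. What is shaped like the timer but turquoise is not meant. There is more than one size of the dock; the job needs the larger.

How it is judged:
On the way, in this order (a step that is already met when the one before it is completed fails the run):
1. the timer has been slid to the open end of the track, its foot still in the channel (x of timer in the frame of track below -0.068 m and horizontal distance between timer and track_landing below 0.02 m and z of timer in the frame of track below 0.015 m), for 0.05 s.
2. the timer stands fully seated in the dock, let go, its dial not yet wound up to the top mark (horizontal distance between timer and dock_well below 0.007 m and z of timer in the frame of dock_well between -0.003 and 0.003 m and angle between timer's own z axis and vertical below 0.06 rad and contact force between the fingers and timer below 0.05 N and value of joint timer_dial below 2.4 rad), for 0.2 s.
3. the dial is turned past the red six-minute mark with the timer in the dock (horizontal distance between timer and dock_well below 0.007 m and z of timer in the frame of dock_well between -0.003 and 0.003 m and angle between timer's own z axis and vertical below 0.06 rad and value of joint timer_dial above 2.41 rad), for 0.05 s.
At the end, for the whole second after the job is handed in: The timer stands upright (within 0.06 rad) and still, fully seated in the dock (origin within 7 mm sideways and 3 mm in height of the well's floor centre), and its dial rests at three minutes: 1.2 rad, within 0.13 rad (about 20 seconds on the scale) (horizontal distance between timer and dock_well below 0.007 m and z of timer in the frame of dock_well between -0.003 and 0.003 m and angle between timer's own z axis and vertical below 0.06 rad and value of joint timer_dial between 1.07 and 1.33 rad and linear speed of timer below 0.02 m/s and velocity of joint timer_dial between -0.05 and 0.05 rad/s); the robot touches nothing.
It fails at once if a bystander (jar, dropper bottle, glass, cup, mug, tamper) is pushed more than 30 mm from its place (distance of any of cocoa_jar, syrup_dropper, shot_glass_1, cup_7, mug_drain, tamper, cinnamon_jar from where it was at the start of the episode above 0.03 m).
It fails at once if a bystander is tipped more than 0.3 rad (angle between any of cocoa_jar, syrup_dropper, shot_glass_1, cup_7, mug_drain, tamper, cinnamon_jar's own z axis and vertical above 0.3 rad).
It fails at once if the dial is past the top mark while the timer is not in the dock (value of joint timer_dial above 2.4 rad and not (horizontal distance between timer and dock_well below 0.007 m and z of timer in the frame of dock_well below 0.003 m)).
It also fails if it takes over 64 s, if anything falls off the work surface, if the arm or the gripper's body presses on something with over 40 N, if the wrist force passes 120 N, or if a joint passes its speed limit or range.

## Working session

There is one attempt and no reset: what is moved stays moved. The work goes in short steps, Python scripts to look and compute and a tool call to move; the robot and the scene stay as the last step left them, time stands still between calls to the robot, and variables do not carry over. Pictures are saved under pics/ and viewed, at most 10 in all, crops included, and the job is handed in when it is done.

Besides the shell and the picture viewer there is one more tool, called after "Request:" as a command line: name --argument value ..., lists and objects as JSON in quotes. arm_command: Moves the arm, as the interface text tells. Its arguments: {"type":"object","properties":{"series":{"type":"array"},"grip":{"type":"number"},"newtons":{"type":"number"}},"required":["series"]}

```bash
mkdir -p pics; ls; cat > h.py <<'E'
import numpy as np, cv2
from scipy.spatial.transform import Rotation as R
from rig import monitor, viewer, order
def grab(n, f=None):
    s=monitor.state(); p,d=viewer.grab_frame(n)
    if f: cv2.imwrite('pics/'+f, p[:,:,::-1])
    return s,p,d
def pts(n,d,s=None):
    """world xyz per pixel from depth (top/scene)"""
    c=viewer.camera_info(n); K=np.array(c['camera_matrix']); E=np.linalg.inv(np.array(c['extrinsics']))
    v,u=np.mgrid[:d.shape[0],:d.shape[1]]
    P=np.stack([(u-K[0,2])/K[0,0]*d,(v-K[1,2])/K[1,1]*d,d],-1)
    return P@E[:3,:3].T+E[:3,3]
def wray(s,uv,z):
    """wrist pixels -> world points on plane z"""
    c=viewer.camera_info('wrist'); K=np.array(c['camera_matrix']); T=np.array(c['tool_from_camera'])
    uv=np.atleast_2d(uv).astype(float); q=(uv-K[:2,2])/[K[0,0],K[1,1]]; r=np.linalg.norm(q,axis=1,keepdims=True)+1e-12
    ray=np.hstack([q/r*np.sin(r),np.cos(r)])
    Rt=R.from_rotvec(s['ee_rot']).as_matrix(); o=Rt@T[:3,3]+s['ee_pos']; w=ray@(Rt@T[:3,:3]).T
    return o+w*((z-o[2])/w[:,2])[:,None]
def ray(n,uv,z):
    c=viewer.camera_info(n); K=np.array(c['camera_matrix']); E=np.linalg.inv(np.array(c['extrinsics']))
    uv=np.atleast_2d(uv).astype(float); q=(uv-K[:2,2])/[K[0,0],K[1,1]]
    w=np.hstack([q,np.ones((len(q),1))])@E[:3,:3].T; o=E[:3,3]
    return o+w*((z-o[2])/w[:,2])[:,None]
E
python3 - <<'E'
from h import *
s,p,d=grab('top','top0.png'); grab('scene','scene0.png')
print(s)
for n in('top','scene','wrist'):
    c=viewer.camera_info(n); print(n,{k:np.round(v,3).tolist() if not isinstance(v,str) else v for k,v in c.items()})
E
```

```text
pics
{'time_s': 0.0, 'joint_pos': array([ 1.26912644,  0.321795  , -0.07008807,  1.45167452,  0.02263577,
        1.37076769, -0.05695892]), 'joint_vel': array([ 2.21532473e-03,  2.15170952e-04, -1.35843345e-03,  5.63322486e-04,
       -1.16033069e-03,  8.07636702e-04, -6.28075677e-05]), 'joint_efforts': array([ 3.51922199e-04, -4.91285491e+01, -4.03824449e-01, -3.12525880e+01,
       -6.40320126e-02,  4.37951123e-02,  1.70802819e-04]), 'ee_pos': array([ 0.20164395, -0.61739831,  0.24047993]), 'ee_rot': array([-3.10073519e+00, -4.93639533e-01,  6.60860369e-04]), 'contact_force': array([-0.09833478,  0.18127948, -0.51601235]), 'moment': array([ 0.01326563, -0.02044371, -0.07546747]), 'finger_force': 0.0, 'opening': 1.0032492299383657}
top {'camera_matrix': [[480.247, 0.0, 322.627], [0.0, 480.247, 201.361], [0.0, 0.0, 1.0]], 'extrinsics': [[-0.001, -1.0, -0.011, 0.02], [-0.996, 0.002, -0.09, 0.594], [0.09, 0.011, -0.996, 1.641], [0.0, 0.0, 0.0, 1.0]]}
scene {'camera_matrix': [[388.652, 0.0, 318.607], [0.0, 388.652, 201.745], [0.0, 0.0, 1.0]], 'extrinsics': [[-0.451, -0.892, -0.014, 0.276], [-0.477, 0.254, -0.842, 0.4], [0.755, -0.373, -0.54, 0.827], [0.0, 0.0, 0.0, 1.0]]}
wrist {'camera_matrix': [[309.707, 0.0, 321.327], [0.0, 309.707, 202.62], [0.0, 0.0, 1.0]], 'tool_from_camera': [[0.0, -0.962, -0.273, 0.075], [1.0, 0.0, 0.001, -0.001], [-0.001, -0.273, 0.962, -0.142], [0.0, 0.0, 0.0, 1.0]]}
```

View pics/top0.png

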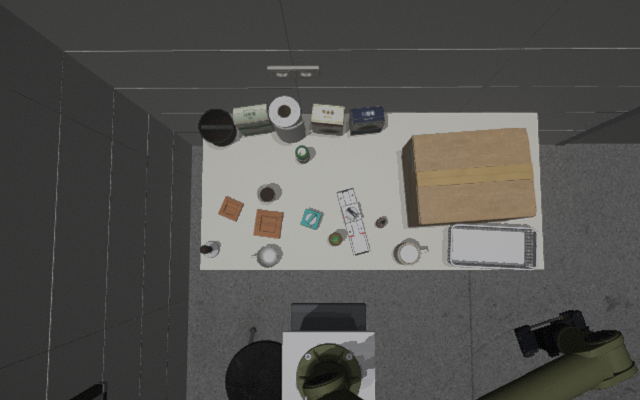

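View pics/scene0.png

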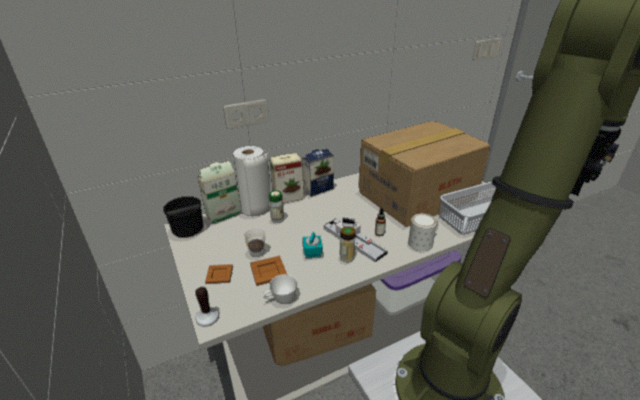

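In the top view the possible timers are the white one on the track at (352,214) and a turquoise one at (312,218). The possible docks are a large one at (268,223) and a smaller one at (231,208). I choose the white timer and the larger dock, and will check both in one close crop.

```bash
python3 - <<'E'
from h import *
p=cv2.imread('pics/top0.png'); c=p[140:275,215:395]
cv2.imwrite('pics/crop0.png',cv2.resize(c,None,fx=4.4,fy=4.4,interpolation=cv2.INTER_CUBIC))
s,_,d=grab('top'); P=pts('top',d)
for n,(u,v) in dict(timer=(352,214),trackfar=(345,192),tracknear=(360,250),dock=(268,223),small=(231,208),cocoa=(335,240),drop=(381,222),cup=(268,256),mug=(407,253),glass=(267,194),cinn=(302,154),basket=(450,247),cartonfl=(420,222)).items(): print(n,P[v,u].round(3))
E
```

```text
timer [ 0.547 -0.08   0.071]
trackfar [ 0.63  -0.059 -0.003]
tracknear [ 0.426 -0.11   0.008]
dock [0.52  0.211 0.008]
small [0.573 0.343 0.004]
cocoa [ 0.459 -0.022  0.101]
drop [ 0.519 -0.174  0.097]
cup [0.405 0.211 0.002]
mug [ 0.417 -0.26   0.086]
glass [0.619 0.212 0.034]
cinn [4.450e-01 1.000e-03 1.687e+00]
basket [ 0.436 -0.403  0.083]
cartonfl [ 0.513 -0.282  0.21 ]
```

View pics/crop0.png

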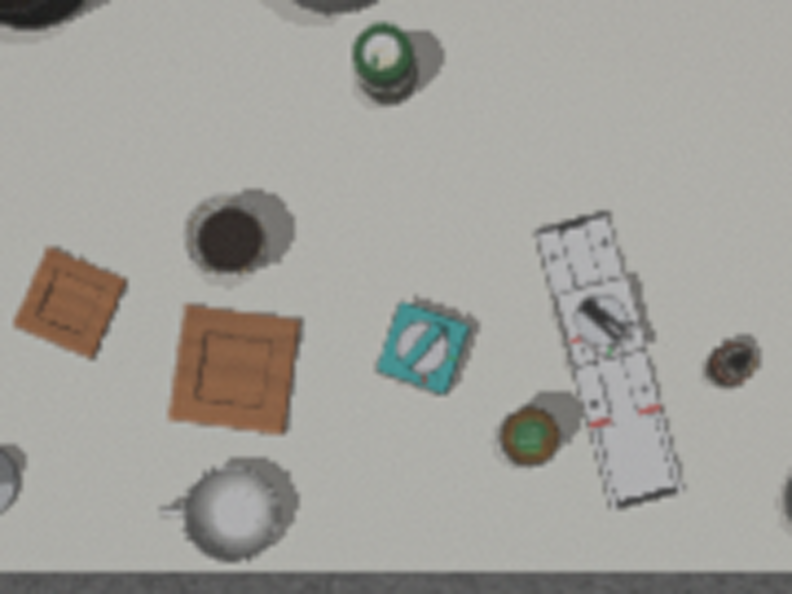

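The crop confirms it: the white timer is on the track at crop (605,322), and the turquoise one at (425,345) is not wanted. The red marks at (600,423) and (650,410) put the open end nearer the robot. The larger dock is at (235,368). The jar at (530,435) and the dropper at (732,360) flank the track, so I will grip along the track.

```bash
cat >> h.py <<'E'
def yaw(s): 
    x=R.from_rotvec(s['ee_rot']).as_matrix()[:,0]; return np.degrees(np.arctan2(x[1],x[0]))
def plan(s,goal,psi=None):
    """tool-axis shift in mm and roll units to goal (roll done after the shift)"""
    M=R.from_rotvec(s['ee_rot']).as_matrix(); t=M.T@(np.array(goal)-s['ee_pos'])*1000
    print('shift',t.round(1),'roll',None if psi is None else round(((yaw(s)-psi+180)%360-180)/5,2),'yaw',round(yaw(s),1),'pos',s['ee_pos'].round(4),'t',round(s['time_s'],2))
E
python3 - <<'E'
from h import *
o=np.array([215,140])
f=lambda c,z: ray('top',np.array(c)/4.4+o-.5+.11,z)
t=f([(535,235),(610,212),(685,490),(615,507)],.018); print('track',t.mean(0).round(4),np.degrees(np.arctan2(*( (t[0]+t[1]-t[2]-t[3])[1::-1]))))
d=f([(185,305),(300,320),(285,433),(168,418)],.012); print('dock',d.mean(0).round(4),d.round(3).tolist())
print('case',f([(557,292),(629,277),(648,345),(575,363)],.05).mean(0))
print('cocoa',f([(530,435)],.105),'drop',f([(738,358)],.1),'turq',f([(425,347)],.05))
plan(monitor.state(),[.54,-.085,.32],103)
E
```

```text
track [ 0.5244 -0.0875  0.018 ] 15.374494359439861
dock [0.5182 0.2109 0.012 ] [[0.569, 0.251, 0.012], [0.557, 0.159, 0.012], [0.467, 0.17, 0.012], [0.479, 0.263, 0.012]]
case [ 0.55469495 -0.0792244   0.05      ]
cocoa [[ 0.46446097 -0.02211929  0.105     ]] drop [[ 0.52200331 -0.17841642  0.1       ]] turq [[0.53328785 0.05831166 0.05      ]]
shift [ 487.  -401.2  -78.7] roll -16.98 yaw 18.1 pos [ 0.2017 -0.6175  0.2408] t 0.15
```

Request:
arm_command --series '[{"translation":[0,0,-30],"roll":0},{"translation":[0,0,-30],"roll":0},{"translation":[13,-11,-20],"roll":0},{"translation":[26,-21.5,0],"roll":0},{"translation":[26,-21.5,0],"roll":0},{"translation":[26,-21.5,0],"roll":0},{"translation":[26,-21.5,0],"roll":0},{"translation":[26,-21.5,0],"roll":0},{"translation":[26,-21.5,0],"roll":0},{"translation":[26,-21.5,0],"roll":0}]' --grip 0 --newtons 20

```text
time_s: 0.98
ee_pos: [0.3376, -0.4021, 0.3213]
ee_rot: [-3.102, -0.494, 0.001]
contact_force: [0.3, 0.2, -0.4]
opening: 1.0
finger_force: 0.0
```

Request:
arm_command --series '[{"translation":[26,-21.5,0],"roll":0},{"translation":[26,-21.5,0],"roll":0},{"translation":[26,-21.5,0],"roll":0},{"translation":[26,-21.5,0],"roll":0},{"translation":[26,-21.5,0],"roll":0},{"translation":[26,-21.5,0],"roll":0},{"translation":[26,-21.5,0],"roll":0},{"translation":[26,-21.5,0],"roll":0},{"translation":[26,-21.5,0],"roll":0},{"translation":[26,-21.5,0],"roll":0}]'

```text
time_s: 1.82
ee_pos: [0.5178, -0.1172, 0.3215]
ee_rot: [3.102, 0.494, -0.0]
contact_force: [0.4, -0.2, 0.2]
opening: 0.998
finger_force: 0.0
```

Request:
arm_command --series '[{"translation":[20,-15,0],"roll":0},{"translation":[0,0,0],"roll":-1},{"translation":[0,0,0],"roll":-1.3},{"translation":[0,0,0],"roll":-1.3},{"translation":[0,0,0],"roll":-1.3},{"translation":[0,0,0],"roll":-1.3},{"translation":[0,0,0],"roll":-1.3},{"translation":[0,0,0],"roll":-1.3},{"translation":[0,0,0],"roll":-1.3},{"translation":[0,0,0],"roll":-1.3}]'

```text
time_s: 2.65
ee_pos: [0.5316, -0.0982, 0.3212]
ee_rot: [-2.485, -1.921, 0.001]
contact_force: [0.3, 0.3, -0.1]
opening: 0.998
finger_force: 0.0
```

Request:
arm_command --series '[{"translation":[0,0,30],"roll":-1.3},{"translation":[0,0,30],"roll":-1.3},{"translation":[0,0,30],"roll":-1.3},{"translation":[0,0,20],"roll":-1.3},{"translation":[0,0,0],"roll":0},{"translation":[0,0,0],"roll":0}]'

```text
time_s: 3.15
ee_pos: [0.5311, -0.0982, 0.2109]
ee_rot: [-1.999, -2.421, 0.001]
contact_force: [0.4, 0.6, 1.3]
opening: 1.0
finger_force: 0.0
```

```bash
python3 - <<'E'
from h import *
s,p,d=grab('wrist','w1.png'); plan(s,[.5547,-.079,.14],105)
E
```

```text
shift [14.3 26.9 70.9] roll -0.82 yaw 100.9 pos [ 0.5311 -0.0982  0.2109] t 3.15
```

View pics/w1.png

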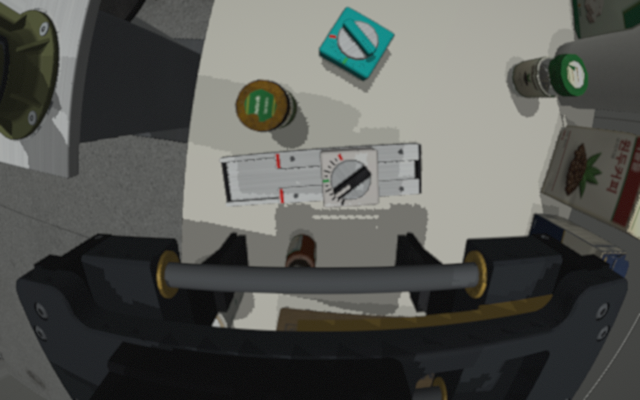

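The wrist view shows the white timer with its case top from (321,152) to (381,204). The track corners are near (222,158), (420,143), (422,190) and (228,204). The green mark at (327,182) is on the open-end side, and the red mark is at (340,157). The bar's striped end points lower left to (338,193), so the dial value is about 0.5. The jar is at (265,105) and the dropper at (300,250).

```bash
python3 - <<'E'
from h import *
s=monitor.state()
t=wray(s,[(222,158),(420,143),(422,190),(228,204)],.018); a=np.degrees(np.arctan2(*( (t[1]+t[2]-t[0]-t[3])[1::-1]))); print('track',t.mean(0).round(4),a,np.linalg.norm(t[1]-t[0]),np.linalg.norm(t[1]-t[2]))
c=wray(s,[(321,152),(377,149),(381,204),(323,207)],.05); print('case',c.mean(0).round(4),[round(float(np.degrees(np.arctan2(*(c[j]-c[i])[1::-1]))),1) for i,j in((0,1),(3,2),(3,0),(2,1))],[np.linalg.norm(c[i]-c[i-1]).round(4) for i in range(4)])
m=wray(s,[(280,160),(283,196)],.018); print('marks',m.round(4))
print('jar',wray(s,[(264,105)],.105).round(3),'drop',wray(s,[(303,238)],.1).round(3))
b=wray(s,[(367,168),(338,194)],.072); print('bar',np.degrees(np.arctan2(*(b[1]-b[0])[1::-1])))
g=c.mean(0); plan(s,[g[0],g[1],.1],a+90)
E
```

```text
track [ 0.5315 -0.0846  0.018 ] 15.262034575220301 0.22343955582415606 0.054598950510912306
case [ 0.559  -0.0787  0.05  ] [14.6, 14.0, 103.0, 107.5] [np.float64(0.0566), np.float64(0.0558), np.float64(0.0573), np.float64(0.0602)]
marks [[ 0.4825 -0.0788  0.018 ]
 [ 0.4925 -0.1187  0.018 ]]
jar [[ 0.471 -0.023  0.105]] drop [[ 0.522 -0.13   0.1  ]]
bar -125.97491202076091
shift [ 14.1  29.9 112.4] roll -0.87 yaw 100.9 pos [ 0.5322 -0.0982  0.2124] t 3.2
```

Request:
arm_command --series '[{"translation":[7,14,20],"roll":0},{"translation":[7,14,20],"roll":0},{"translation":[0,0,30],"roll":-0.85},{"translation":[0,0,30],"roll":0},{"translation":[0,0,10],"roll":0},{"translation":[0,0,0],"roll":0}]'

```text
time_s: 3.7
ee_pos: [0.5556, -0.0792, 0.1004]
ee_rot: [-1.906, -2.494, 0.002]
contact_force: [-0.3, -0.2, 0.2]
opening: 1.0
finger_force: 0.0
```

```bash
python3 - <<'E'
from h import *
s,p,d=grab('wrist','w2.png'); plan(s,[.557,-.079,.043],105)
E
```

```text
shift [-0.2  1.5 57.4] roll 0.04 yaw 105.2 pos [ 0.5556 -0.0792  0.1004] t 3.7
```

View pics/w2.png

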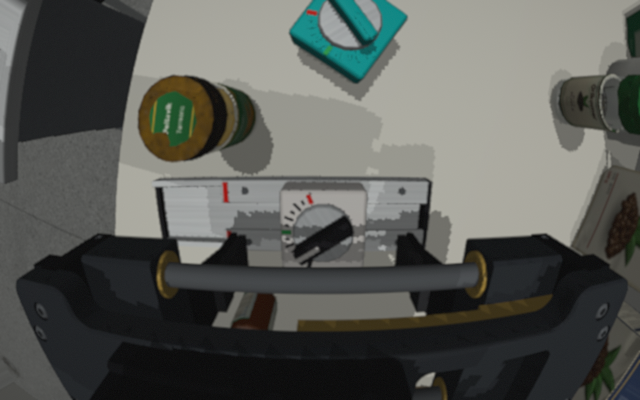

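The timer case spans columns 281–366, centred between the fingers at 240 and 405. The track edge is level at row 180, so the yaw is aligned. I will go down and grip.

Request:
arm_command --series '[{"translation":[0,1,20],"roll":0},{"translation":[0,0,20],"roll":0},{"translation":[0,0,17],"roll":0},{"translation":[0,0,0],"roll":0}]'

```text
time_s: 4.08
ee_pos: [0.5572, -0.0794, 0.0443]
ee_rot: [-1.907, -2.496, 0.001]
contact_force: [-1.3, -0.0, -0.4]
opening: 0.993
finger_force: 0.0
```

Request:
arm_command --series '[{"translation":[0,0,0],"roll":0},{"translation":[0,0,0],"roll":0},{"translation":[0,0,0],"roll":0},{"translation":[0,0,0],"roll":0},{"translation":[0,0,0],"roll":0},{"translation":[0,0,0],"roll":0},{"translation":[0,0,0],"roll":0}]' --grip 1 --newtons 25

```text
time_s: 4.67
ee_pos: [0.5575, -0.0792, 0.0453]
ee_rot: [1.905, 2.497, -0.001]
contact_force: [-1.8, -1.3, 6.0]
opening: 0.663
finger_force: 25.0
```

Request:
arm_command --series '[{"translation":[0,-6,0],"roll":0},{"translation":[0,-12,0],"roll":0},{"translation":[0,-12,0],"roll":0},{"translation":[0,-12,0],"roll":0},{"translation":[0,-12,0],"roll":0},{"translation":[0,-12,0],"roll":0},{"translation":[0,-12,0],"roll":0},{"translation":[0,-10,0],"roll":0},{"translation":[0,-6,0],"roll":0},{"translation":[0,0,0],"roll":0}]'

```text
time_s: 5.5
ee_pos: [0.4664, -0.1043, 0.0453]
ee_rot: [1.905, 2.496, -0.001]
contact_force: [0.8, 0.4, 7.8]
opening: 0.668
finger_force: 25.0
```

```bash
python3 - <<'E'
from h import *
s,p,d=grab('wrist','w3.png'); plan(s,[.451,-.107,.044],105); print(s['contact_force'],s['opening'])
E
```

```text
shift [  1.4 -15.6   1.3] roll 0.06 yaw 105.3 pos [ 0.4664 -0.1043  0.0453] t 5.5
[0.81886614 0.37325565 7.81827863] 0.6682613660490934
```

View pics/w3.png

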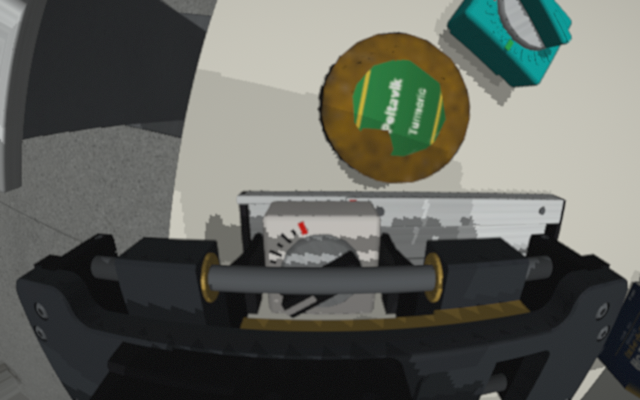

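The gripped timer's case is at columns 262–380. The track's left edge runs from (238,195) to (564,198), with a red mark near (350,198), and the brown jar is clear at (395,105). I will now work out the timer's position along the track.

```bash
python3 - <<'E'
from h import *
s=monitor.state(); t=wray(s,[(238,195),(564,199),(350,198)],.018); print(t.round(4)); d=(t[1]-t[0])/np.linalg.norm(t[1]-t[0])
print(np.linalg.norm(t[1]-t[0]),np.degrees(np.arctan2(d[1],d[0])),[((s['ee_pos']-q)@d).round(4) for q in t])
E
```

```text
[[ 0.4119 -0.0862  0.018 ]
 [ 0.6272 -0.0291  0.018 ]
 [ 0.4746 -0.071   0.018 ]]
0.22276223214032337 14.86556996098777 [np.float64(0.0481), np.float64(-0.1746), np.float64(-0.0164)]
```

Request:
arm_command --series '[{"translation":[0,-5,0],"roll":0},{"translation":[0,-5,0],"roll":0},{"translation":[0,-4,0],"roll":0},{"translation":[0,0,0],"roll":0}]'

```text
time_s: 5.88
ee_pos: [0.4539, -0.1076, 0.0453]
ee_rot: [1.904, 2.496, 0.002]
contact_force: [3.5, 1.8, 6.2]
opening: 0.667
finger_force: 25.0
```

Request:
arm_command --series '[{"translation":[0,-3,0],"roll":0},{"translation":[0,-3,0],"roll":0},{"translation":[0,0,0],"roll":0}]'

```text
time_s: 6.13
ee_pos: [0.4485, -0.1091, 0.0453]
ee_rot: [1.904, 2.496, 0.002]
contact_force: [3.6, 1.3, 6.2]
opening: 0.665
finger_force: 25.0
```

Request:
arm_command --series '[{"translation":[0,-2.5,0],"roll":0},{"translation":[0,0,0],"roll":0}]'

```text
time_s: 6.3
ee_pos: [0.4462, -0.1097, 0.0453]
ee_rot: [1.903, 2.496, 0.002]
contact_force: [3.5, 2.7, 6.9]
opening: 0.661
finger_force: 25.0
```

Request:
arm_command --series '[{"translation":[0,-2.5,0],"roll":0},{"translation":[0,0,0],"roll":0}]'

```text
time_s: 6.47
ee_pos: [0.4438, -0.1104, 0.0453]
ee_rot: [1.903, 2.496, 0.002]
contact_force: [3.4, 0.6, 6.4]
opening: 0.663
finger_force: 25.0
```

Request:
arm_command --series '[{"translation":[0,-2.5,0],"roll":0},{"translation":[0,0,0],"roll":0}]'

```text
time_s: 6.63
ee_pos: [0.4428, -0.1106, 0.0454]
ee_rot: [1.902, 2.494, 0.006]
contact_force: [8.6, 2.3, 1.2]
opening: 0.666
finger_force: 25.0
```

Request:
arm_command --series '[{"translation":[0,-2.5,0],"roll":0},{"translation":[0,0,0],"roll":0}]'

```text
time_s: 6.8
ee_pos: [0.4426, -0.1107, 0.0456]
ee_rot: [1.9, 2.492, 0.012]
contact_force: [13.6, 3.1, -4.3]
opening: 0.663
finger_force: 25.0
```

The foot met the stop, so it is at track x ≈ −88. I will back off about 7 mm and lift.

Request:
arm_command --series '[{"translation":[0,5,0],"roll":0},{"translation":[0,6,0],"roll":0},{"translation":[0,0,0],"roll":0},{"translation":[0,0,0],"roll":0}]'

```text
time_s: 7.13
ee_pos: [0.4435, -0.1105, 0.045]
ee_rot: [-1.902, -2.491, 0.014]
contact_force: [-13.1, -1.6, 25.3]
opening: 0.665
finger_force: 24.9
```

Request:
arm_command --series '[{"translation":[0,0,-5],"roll":0},{"translation":[0,0,-8],"roll":0},{"translation":[0,0,-8],"roll":0},{"translation":[0,0,0],"roll":0}]'

```text
time_s: 7.47
ee_pos: [0.4486, -0.1089, 0.0664]
ee_rot: [1.905, 2.497, -0.0]
contact_force: [1.2, -0.2, -2.7]
opening: 0.662
finger_force: 24.9
```

Request:
arm_command --series '[{"translation":[0,0,-25],"roll":0},{"translation":[0,0,-35],"roll":0},{"translation":[0,0,-35],"roll":0},{"translation":[0,0,-35],"roll":0},{"translation":[15,8,0],"roll":0},{"translation":[29,15,0],"roll":0},{"translation":[29,15,0],"roll":0},{"translation":[29,15,0],"roll":0},{"translation":[29,15,0],"roll":0},{"translation":[29,15,0],"roll":0}]' --newtons 35

```text
time_s: 8.3
ee_pos: [0.4857, 0.0689, 0.1952]
ee_rot: [1.905, 2.498, -0.001]
contact_force: [0.0, 0.5, -2.8]
opening: 0.663
finger_force: 34.9
```

Request:
arm_command --series '[{"translation":[15,8,0],"roll":0},{"translation":[0,0,0],"roll":0},{"translation":[0,0,0],"roll":0}]'

```text
time_s: 8.55
ee_pos: [0.4894, 0.0851, 0.195]
ee_rot: [-1.9, -2.5, 0.001]
contact_force: [-0.4, -0.2, -2.6]
opening: 0.661
finger_force: 34.9
```

```bash
python3 - <<'E'
from h import *
s,p,d=grab('wrist','w4.png'); plan(s,[.518,.211,.2],172.5); print(s['contact_force'],s['opening'])
E
```

```text
shift [113.6  61.3  -5. ] roll -13.4 yaw 105.5 pos [0.4894 0.0851 0.195 ] t 8.55
[-0.37553635 -0.17350676 -2.62366781] 0.6609598353871146
```

View pics/w4.png

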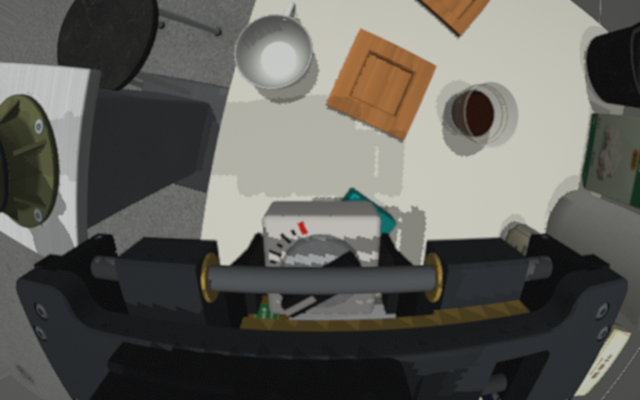

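The held timer is at (322,255). The dock is clear of it, with corners near (362,29), (437,67), (402,141) and (328,104). The cup is at (275,52) and the glass at (478,112). I will measure the dock from its wood-coloured outline.

```bash
cat >> h.py <<'E'
def dock(s,p,uv):
    h=cv2.cvtColor(p,cv2.COLOR_RGB2HSV); m=cv2.inRange(h,(3,110,60),(22,255,255)); m=cv2.morphologyEx(m,cv2.MORPH_CLOSE,np.ones((7,7)))
    for c in cv2.findContours(m,0,2)[0]:
        if cv2.pointPolygonTest(c,uv,False)>0:
            q=wray(s,c[:,0],.012)[:,:2].astype(np.float32); r=cv2.minAreaRect(q*1000); print('dock',r); return r
E
python3 - <<'E'
from h import *
s=monitor.state(); p=cv2.imread('pics/w4.png')[:,:,::-1]; dock(s,p,(382,80))
q=wray(s,[(362,29),(437,67),(402,141),(328,104)],.012); print(q.mean(0).round(4),q.round(4).tolist(),[np.linalg.norm(q[i]-q[i-1]).round(4) for i in range(4)])
w=wray(s,[(364,48),(414,71),(398,112),(346,92)],.012); print('well',w.mean(0).round(4),[np.linalg.norm(w[i]-w[i-1]).round(4) for i in range(4)])
# foot/held timer: case top corners at TCP-relative
t=wray(s,[(264,202),(380,202)],s['ee_pos'][2]+.007); print('held back edge',t.round(4)); plan(s,[*t.mean(0)[:2],.2])
E
```

```text
dock ((521.0374755859375, 208.50303649902344), (90.67537689208984, 90.12077331542969), 82.12349700927734)
[0.5225 0.2084 0.012 ] [[0.4848, 0.2597, 0.012], [0.5737, 0.2468, 0.012], [0.5588, 0.156, 0.012], [0.4725, 0.171, 0.012]] [np.float64(0.0896), np.float64(0.0898), np.float64(0.0919), np.float64(0.0877)]
well [0.5187 0.2114 0.012 ] [np.float64(0.0516), np.float64(0.0581), np.float64(0.0488), np.float64(0.0587)]
held back edge [[0.4545 0.1127 0.2019]
 [0.5058 0.1268 0.2019]]
shift [37.3  0.7 -5.1] roll None yaw 105.4 pos [0.4894 0.0836 0.1949] t 8.6
```

```bash
python3 - <<'E'
from h import *
s=monitor.state()
for uv,dz in (([(264,202),(380,202)],-.025),([(265,215),(380,215)],.005)):
    t=wray(s,uv,s['ee_pos'][2]+dz); print(t.round(4),np.linalg.norm(t[0]-t[1])); plan(s,[*t.mean(0)[:2],.2])
E
python3 - <<'E'
import cv2
c=cv2.imread('pics/w4.png')[190:240,240:400]; cv2.imwrite('pics/c4.png',cv2.resize(c,None,fx=5,fy=5,interpolation=cv2.INTER_CUBIC))
E
```

```text
[[0.4509 0.1023 0.1699]
 [0.5143 0.1198 0.1699]] 0.06578830908849126
shift [28.3  0.7 -5.1] roll None yaw 105.4 pos [0.4894 0.0836 0.1949] t 8.6
[[0.4561 0.1059 0.1999]
 [0.5083 0.1203 0.1999]] 0.05418128451559502
shift [30.4  0.9 -5.1] roll None yaw 105.4 pos [0.4894 0.0836 0.1949] t 8.6
```

View pics/c4.png

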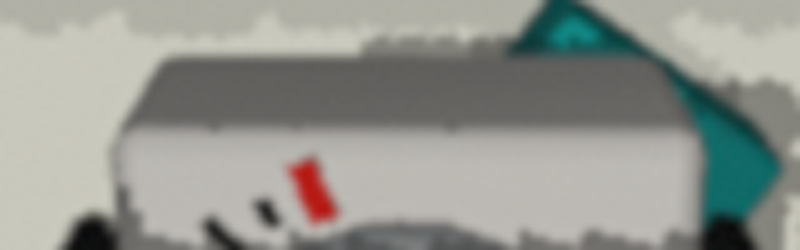

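The crop shows the case's grey side face (rows 202–215) above the white top, which puts the held timer within about 1 mm of the TCP. I will move over the dock and turn.

Request:
arm_command --series '[{"translation":[14,8,0],"roll":0},{"translation":[28,15.5,0],"roll":0},{"translation":[28,15.5,0],"roll":0},{"translation":[28,15.5,0],"roll":0},{"translation":[16,8.5,0],"roll":0},{"translation":[0,0,0],"roll":-1.1},{"translation":[0,0,0],"roll":-1.36},{"translation":[0,0,0],"roll":-1.36},{"translation":[0,0,0],"roll":-1.36},{"translation":[0,0,0],"roll":-1.36}]'

```text
time_s: 9.43
ee_pos: [0.5209, 0.2082, 0.1948]
ee_rot: [-1.121, -2.935, 0.003]
contact_force: [0.7, 0.1, -1.8]
opening: 0.668
finger_force: 34.9
```

Request:
arm_command --series '[{"translation":[0,0,0],"roll":-1.36},{"translation":[0,0,0],"roll":-1.36},{"translation":[0,0,20],"roll":-1.36},{"translation":[0,0,30],"roll":-1.36},{"translation":[0,0,30],"roll":-1.36},{"translation":[0,0,30],"roll":0},{"translation":[0,0,0],"roll":0},{"translation":[0,0,0],"roll":0}]'

```text
time_s: 10.1
ee_pos: [0.5198, 0.2083, 0.0841]
ee_rot: [-0.222, -3.13, 0.004]
contact_force: [-0.0, 0.2, -2.7]
opening: 0.665
finger_force: 34.9
```

```bash
python3 - <<'E'
from h import *
s,p,d=grab('wrist','w5.png'); plan(s,[.520,.210,.046],172.2); print(s['contact_force'],s['joint_pos'].round(2))
E
```

```text
shift [-0.1  1.8 38.1] roll -0.06 yaw 171.9 pos [0.5198 0.2083 0.0841] t 10.1
[-0.01414918  0.23361008 -2.65292685] [ 0.45  0.49 -1.07  1.82  0.47  1.12  0.64]
```

View pics/w5.png

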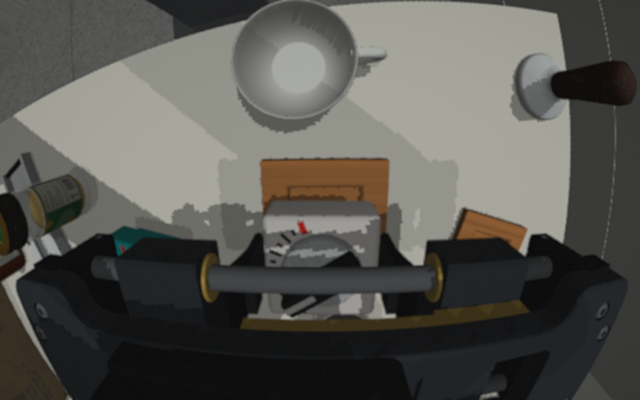

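The timer hangs over the dock with the yaw aligned. The dock's near edge runs from (262,160) to (389,159) and the well edge from (288,186) to (363,186). I will compute the residual offset.

```bash
python3 - <<'E'
from h import *
s=monitor.state(); M=R.from_rotvec(s['ee_rot']).as_matrix()
for n,uv in(('dock edge exp x46',[(262,160),(389,159)]),('well edge exp x26',[(288,186),(363,186)])):
    t=(wray(s,uv,.012)-s['ee_pos'])@M*1000; print(n,t.round(1).tolist(),t.mean(0).round(1))
t=(wray(s,[(264,203),(380,203)],s['ee_pos'][2]-.025)-s['ee_pos'])@M*1000; print('case bottom',t.round(1).tolist())
E
```

```text
dock edge exp x46 [[44.8, -41.5, 74.0], [45.7, 48.9, 74.0]] [45.3  3.7 74. ]
well edge exp x26 [[25.8, -23.2, 74.0], [25.8, 30.6, 74.0]] [25.8  3.7 74. ]
case bottom [[27.0, -31.8, 25.0], [27.1, 34.0, 25.0]]
```

Request:
arm_command --series '[{"translation":[0,2.5,0],"roll":0},{"translation":[0,0,12],"roll":0},{"translation":[0,0,12],"roll":0},{"translation":[0,0,6],"roll":0},{"translation":[0,0,0],"roll":0},{"translation":[0,0,0],"roll":0}]'

```text
time_s: 10.65
ee_pos: [0.5204, 0.213, 0.0549]
ee_rot: [-0.217, -3.133, 0.001]
contact_force: [-0.7, 0.3, -3.5]
opening: 0.662
finger_force: 34.9
```

Request:
arm_command --series '[{"translation":[0,0,4],"roll":0},{"translation":[0,0,4],"roll":0},{"translation":[0,0,0],"roll":0},{"translation":[0,0,0],"roll":0}]'

```text
time_s: 10.98
ee_pos: [0.5208, 0.2131, 0.0473]
ee_rot: [-0.218, -3.134, 0.0]
contact_force: [0.2, 0.2, -3.2]
opening: 0.661
finger_force: 34.9
```

The foot is in the well with no contact force. I will lower the last 2–3 mm and release.

Request:
arm_command --series '[{"translation":[0,0,1.5],"roll":0},{"translation":[0,0,1],"roll":0},{"translation":[0,0,0],"roll":0},{"translation":[0,0,0],"roll":0}]'

```text
time_s: 11.32
ee_pos: [0.5211, 0.2133, 0.0453]
ee_rot: [0.218, 3.134, 0.0]
contact_force: [-0.8, 0.4, -1.2]
opening: 0.664
finger_force: 34.9
```

Request:
arm_command --series '[{"translation":[0,0,0],"roll":0},{"translation":[0,0,0],"roll":0},{"translation":[0,0,0],"roll":0},{"translation":[0,0,0],"roll":0},{"translation":[0,0,0],"roll":0},{"translation":[0,0,0],"roll":0}]' --grip 0.1

```text
time_s: 11.82
ee_pos: [0.521, 0.2132, 0.0451]
ee_rot: [0.218, 3.134, -0.0]
contact_force: [0.8, 0.2, -0.5]
opening: 0.891
finger_force: 0.0
```

Request:
arm_command --series '[{"translation":[0,0,-10],"roll":0},{"translation":[0,0,-30],"roll":0},{"translation":[0,0,-40],"roll":0},{"translation":[0,0,-20],"roll":0},{"translation":[0,0,0],"roll":0},{"translation":[0,0,0],"roll":0}]'

```text
time_s: 12.32
ee_pos: [0.5218, 0.2136, 0.1468]
ee_rot: [0.218, 3.131, 0.001]
contact_force: [0.5, -0.5, -0.1]
opening: 0.9
finger_force: 0.0
```

```bash
python3 - <<'E'
from h import *
s,p,d=grab('wrist','w6.png'); plan(s,[.5208,.2131,.077]); print(s['opening'])
E
```

```text
shift [ 1.1 -0.6 69.8] roll None yaw 172.0 pos [0.5218 0.2136 0.1468] t 12.32
0.8999906986691528
```

View pics/w6.png

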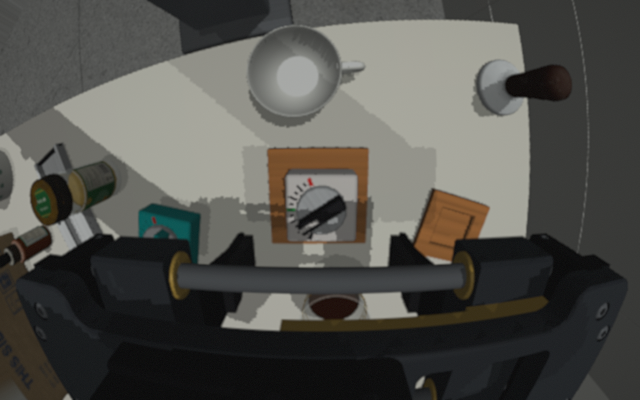

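The timer stands in the dock, with its case at columns 287–358 inside the dock outline at 269–368. The bar runs from (300,232) to (344,200) with its striped end at lower left. From here I measure by code only, as the picture allowance is used up.

```bash
cat >> h.py <<'E'
def bar(s,p,c0,zb=.072,thr=55,rad=.023):
    """bar direction (deg, world, mod 180), centre and red/green mark bearings about c0"""
    v,u=np.mgrid[:400,:640]; uv=np.c_[u.ravel(),v.ravel()]
    q=wray(s,uv,zb)[:,:2]; g=p.reshape(-1,3).astype(int)
    m=(g.max(1)<thr)&(np.linalg.norm(q-c0,axis=1)<rad)
    lab=cv2.connectedComponentsWithStats(m.reshape(400,640).astype(np.uint8))
    k=1+np.argmax(lab[2][1:,4]); mm=(lab[1].ravel()==k)
    r=cv2.minAreaRect((q[mm]*1000).astype(np.float32)); b=cv2.boxPoints(r); e=[b[1]-b[0],b[2]-b[1]]; L=max(e,key=np.linalg.norm)
    print('bar centre',np.round(r[0],1),'size',np.round(r[1],1),'angle',round(float(np.degrees(np.arctan2(L[1],L[0])))%180,1),'n',mm.sum())
    hs=cv2.cvtColor(p,cv2.COLOR_RGB2HSV).reshape(-1,3); q=wray(s,uv,.05)[:,:2]; near=np.linalg.norm(q-c0,axis=1)<.036
    for n,lo,hi in(('red',(0,10),150),('green',(45,85),90)):
        k=near&(hs[:,0]>=lo[0])&(hs[:,0]<=lo[1])&(hs[:,1]>hi)&(hs[:,2]>60)
        if k.sum(): x=q[k].mean(0)-c0; print(n,k.sum(),'bearing',round(float(np.degrees(np.arctan2(x[1],x[0])))%360,1),'r',np.linalg.norm(x).round(4))
    return mm
E
python3 - <<'E'
from h import *
s,p,d=grab('wrist'); c=np.array([.5208,.2131])
for t in(45,60,75): bar(s,p,c,thr=t)
dock(s,p,(277,160))
k=wray(s,[(287,170),(355,170),(358,241),(290,241)],.05); print('case',k.mean(0),np.linalg.norm(k[0]-k[1]))
_,_,dt=grab('top'); P=pts('top',dt); m=(np.linalg.norm(P[...,:2]-c,axis=2)<.04)&(P[...,2]>.03); print('top heights',np.percentile(P[m][:,2],[10,25,50,75,90]).round(4))
print(s['joint_pos'].round(2))
E
```

```text
bar centre [518.6 214.3] size [15.4 39.9] angle 123.3 n 676
red 11 bearing 190.8 r 0.0238
green 13 bearing 262.8 r 0.0238
bar centre [518.7 214.1] size [16.1 40.5] angle 122.7 n 763
red 11 bearing 190.8 r 0.0238
green 13 bearing 262.8 r 0.0238
bar centre [521.4 214.2] size [19.9 42. ] angle 112.1 n 904
red 11 bearing 190.8 r 0.0238
green 13 bearing 262.8 r 0.0238
dock ((519.7899169921875, 211.19027709960938), (90.24817657470703, 90.50241088867188), 82.14544677734375)
case [0.51733762 0.21503162 0.05      ] 0.052986124082293064
top heights [0.5234 0.531  0.5348 0.5419 0.5468]
[ 0.49  0.42 -1.13  1.76  0.4   1.22  0.69]
```

Request:
arm_command --series '[{"translation":[1.5,0,0],"roll":1.25},{"translation":[0,0,0],"roll":1.25},{"translation":[0,0,0],"roll":1.25},{"translation":[0,0,0],"roll":1.25},{"translation":[0,0,0],"roll":1.25},{"translation":[0,0,0],"roll":1.25},{"translation":[0,0,0],"roll":1.25},{"translation":[0,0,0],"roll":1.25},{"translation":[0,0,0],"roll":0},{"translation":[0,0,0],"roll":0}]' --grip 0.5 --newtons 10

```text
time_s: 13.3
ee_pos: [0.5188, 0.2131, 0.144]
ee_rot: [-1.517, -2.75, 0.002]
contact_force: [0.2, 1.0, -0.0]
opening: 0.498
finger_force: 0.0
```

```bash
python3 - <<'E'
from h import *
s,p,d=grab('wrist'); c=np.array([.520,.2135])
bar(s,p,c,thr=50); plan(s,[.52,.2135,.078],122.5); print(s['joint_pos'].round(2),s['opening'])
E
```

```text
bar centre [519.9 216.7] size [ 9.3 40. ] angle 114.2 n 486
red 10 bearing 191.7 r 0.0233
green 20 bearing 264.4 r 0.024
shift [-0.4  1.4 66. ] roll -0.05 yaw 122.2 pos [0.5188 0.2131 0.144 ] t 13.3
[ 0.37  0.34 -0.95  1.77  0.3   1.19 -0.11] 0.4981120413842763
```

```bash
python3 - <<'E'
from h import *
s,p,d=grab('wrist'); c=np.array([.520,.2135])
for t in(35,45,60,75): m=bar(s,p,c,thr=t)
g=p.max(2); print(m.reshape(400,640).any(1).nonzero()[0][[0,-1]],m.reshape(400,640).any(0).nonzero()[0][[0,-1]])
for r in range(192,252,2): print(r,''.join(' .:-=+*#%@'[min(9,int(g[r,x])*10//256)] for x in range(280,365)))
E
```

```text
bar centre [519.7 216.6] size [ 8.4 40. ] angle 115.6 n 416
red 9 bearing 191.9 r 0.0233
green 18 bearing 264.5 r 0.0241
bar centre [519.9 216.6] size [ 9.1 40. ] angle 114.4 n 473
red 9 bearing 191.9 r 0.0233
green 18 bearing 264.5 r 0.0241
bar centre [520.1 216.3] size [ 9.6 40.7] angle 114.6 n 534
red 9 bearing 191.9 r 0.0233
green 18 bearing 264.5 r 0.0241
bar centre [520.1 216.3] size [10.7 40.9] angle 114.3 n 607
red 9 bearing 191.9 r 0.0233
green 18 bearing 264.5 r 0.0241
[192 245] [314 333]
192 ++++++++++==--=++*************++======+==:.  .......:--==++**************++=-----===+
194 ++++++++==---=+************++====+++++++=:.         .-=+====+***************+==----==
196 ++++++==---=++***********+====++++++++++-:. . ..    .-=++++====+**************++=----
198 ++++===--=++************+===+++++++++++=-............-=++++++====***************++=--
200 +++==---=+************+===+++++++++++++=:.......... .:=++++++++===+****************+=
202 +==---=+*************+==+++++++++++++++=:............-=+++++++++===+*****************
204 ==---++*************+==++++++++++++++++=:. .........
[... 1399 characters left out ...]
---------==++++****++***=:. :-=+*+=: .-=++++=-.:=*###**+==------=====-:...
238   :-=========-----------=+++=--=++=-. .:=***+-..:-=+==+=-:.:-+++==-------=======-.   
240   .-============----------========-.  .:+**+=:..:===-:-==-:.:-==--------=======-:.   
242   .:==============-----------====-:.  .:-===:. .:=============--------=========-:.   
244   .:=================----------====--:::--=-:..:-==+===+====--------===========-:.   
246   .:===================------------==========--===++=+=====-------=============-:.   
248   .:-=====================-----------======+++=====+=====-------===============-:    
250   .:-=======================------------==============--------=================-.
```

The bar now shows cleanly as 40 × 9.5 mm, at angle ≈114.5° with the striped end at about 294°. The dial is therefore at ≈0.65. I will align the fingers with it and go down.

Request:
arm_command --series '[{"translation":[1,2,0],"roll":0.8},{"translation":[0,0,15],"roll":0.75},{"translation":[0,0,20],"roll":0},{"translation":[0,0,20],"roll":0},{"translation":[0,0,8],"roll":0},{"translation":[0,0,0],"roll":0},{"translation":[0,0,0],"roll":0}]'

```text
time_s: 13.98
ee_pos: [0.5205, 0.2155, 0.082]
ee_rot: [-1.703, -2.639, 0.0]
contact_force: [0.1, 0.1, -0.1]
opening: 0.504
finger_force: 0.0
```

```bash
python3 - <<'E'
from h import *
s,p,d=grab('wrist'); c=np.array([.520,.215])
plan(s,[.52,.215,.078],114.5); print(s['joint_pos'].round(2),s['contact_force'].round(1))
for t in(45,60): m=bar(s,p,c,thr=t)
E
```

```text
shift [-0.2 -0.6  4. ] roll -0.03 yaw 114.3 pos [0.5205 0.2155 0.082 ] t 13.98
[ 0.31  0.41 -0.89  1.82  0.36  1.08 -0.29] [ 0.1  0.1 -0.1]
bar centre [516.4 223. ] size [45.7 28.4] angle 24.5 n 1032
red 9 bearing 194.8 r 0.022
bar centre [516.9 221.9] size [45.7 30.8] angle 24.4 n 1403
red 9 bearing 194.8 r 0.022
```

Request:
arm_command --series '[{"translation":[0,0,4],"roll":0},{"translation":[0,0,0],"roll":0},{"translation":[0,0,0],"roll":0},{"translation":[0,0,0],"roll":0},{"translation":[0,0,0],"roll":0},{"translation":[0,0,0],"roll":0},{"translation":[0,0,0],"roll":0},{"translation":[0,0,0],"roll":0}]' --grip 1 --newtons 10

```text
time_s: 14.7
ee_pos: [0.5205, 0.2154, 0.0781]
ee_rot: [1.704, 2.639, -0.0]
contact_force: [-1.5, 0.2, 1.8]
opening: 0.112
finger_force: 10.0
```

Request:
arm_command --series '[{"translation":[0,0,0],"roll":1},{"translation":[0,0,0],"roll":1.2},{"translation":[0,0,0],"roll":1.2},{"translation":[0,0,0],"roll":1.2},{"translation":[0,0,0],"roll":1.2},{"translation":[0,0,0],"roll":1.2},{"translation":[0,0,0],"roll":1.2},{"translation":[0,0,0],"roll":1.2},{"translation":[0,0,0],"roll":1.2},{"translation":[0,0,0],"roll":1.2}]'

```text
time_s: 15.53
ee_pos: [0.5211, 0.2146, 0.0781]
ee_rot: [2.786, 1.45, 0.0]
contact_force: [1.9, -1.7, 1.4]
opening: 0.115
finger_force: 10.0
```

Request:
arm_command --series '[{"translation":[0,0,0],"roll":1.2},{"translation":[0,0,0],"roll":1.2},{"translation":[0,0,0],"roll":1.2},{"translation":[0,0,0],"roll":1.2},{"translation":[0,0,0],"roll":1.2},{"translation":[0,0,0],"roll":1.2},{"translation":[0,0,0],"roll":1.2},{"translation":[0,0,0],"roll":1.2},{"translation":[0,0,0],"roll":0.5},{"translation":[0,0,0],"roll":0}]'

```text
time_s: 16.37
ee_pos: [0.5215, 0.2137, 0.0783]
ee_rot: [3.137, 0.128, 0.002]
contact_force: [1.3, -4.2, 2.0]
opening: 0.114
finger_force: 10.0
```

```bash
python3 - <<'E'
from h import *
s,p,d=grab('wrist'); c=np.array([.520,.215])
print(s['ee_pos'],yaw(s),s['joint_pos'].round(2),s['contact_force'].round(2),s['moment'].round(3),s['opening'])
m=bar(s,p,c); dock(s,p,(325,150))
s,p,d=grab('top')
c=viewer.camera_info('top'); 
cv2.imwrite('pics/t2.png',p[:,:,::-1])
E
```

```text
[0.52147605 0.21369935 0.07829433] 4.690661309513501 [ 0.04  0.33 -0.55  1.84  0.2   1.03 -2.08] [ 1.35 -4.19  2.04] [-0.919 -0.291  0.005] 0.11392551398527956
bar centre [525.6 215.3] size [34.6 45.5] angle 93.7 n 3253
```

Request:
arm_command --series '[{"translation":[0,0,0],"roll":0.7},{"translation":[0,0,0],"roll":0.8},{"translation":[0,0,0],"roll":0},{"translation":[0,0,0],"roll":0}]'

```text
time_s: 16.8
ee_pos: [0.5216, 0.2142, 0.0785]
ee_rot: [3.139, -0.072, 0.003]
contact_force: [1.9, -5.5, 4.1]
opening: 0.113
finger_force: 10.0
```

Request:
arm_command --series '[{"translation":[0,0,0],"roll":0},{"translation":[0,0,0],"roll":0},{"translation":[0,0,0],"roll":0},{"translation":[0,0,0],"roll":0},{"translation":[0,0,-20],"roll":0},{"translation":[0,0,-25],"roll":0},{"translation":[0,0,-20],"roll":0},{"translation":[0,0,0],"roll":0},{"translation":[0,0,0],"roll":0}]' --grip 0.5

```text
time_s: 17.55
ee_pos: [0.5209, 0.2164, 0.144]
ee_rot: [-3.139, 0.072, -0.003]
contact_force: [-0.4, -0.3, -0.6]
opening: 0.499
finger_force: 0.0
```

```bash
python3 - <<'E'
from h import *
s,p,d=grab('wrist','w7.png'); c=np.array([.520,.2135])
plan(s,[.52,.2135,.078]); print(s['joint_pos'].round(2),s['opening'])
m=bar(s,p,c,thr=50); M=m.reshape(400,640); print(M.any(1).nonzero()[0][[0,-1]],M.any(0).nonzero()[0][[0,-1]]); dock(s,p,(325,155))
g=p.max(2)
for r in range(160,252,2): print(r,''.join(' .:-=+*#%@'[min(9,int(g[r,x])*10//256)] for x in range(275,370)))
E
```

```text
shift [-0.9  3.  66. ] roll None yaw -2.6 pos [0.5209 0.2164 0.144 ] t 17.55
[ 0.04  0.25 -0.55  1.78  0.14  1.15 -2.17] 0.498977531254488
bar centre [523.2 213.6] size [ 8.8 39.4] angle 178.0 n 508
green 12 bearing 258.9 r 0.0246
[192 243] [320 332]
dock ((522.0892333984375, 210.96328735351562), (90.22139739990234, 90.65201568603516), 82.6322021484375)
160 +=====----------------------------------------------------==-===-==--==========================
162 =====----------------------==--=-==------=-=-===-===---=----=----===----==--=======-===========
164 =====------------------------==========-=====-=============-========-===-======================
166 ====-------------------------------------==--==-=========-============--------------------=====
168 ====-------------------------------:-----------------------------------------------------------
170 ====---------------------------------------:-:::---------:::::::::-::--------------------------
172 ====---------------------------------------------------:-::::::::::::::::::::::::::::::--------
174 ====---------------:---==============---
[... 3147 characters left out ...]
........
238        .-=+++*********#####################*+-..:=+**=:..-+**+=+*#*+==+*######**+=++=:.        
240        .-=+++++++++++*************#########*+-..-+*#*=:..-+*#*==+*#****#######**++++=:.        
242        .-+***************+++*+**************+-..:+*#*=:..-+*##**#############**+++++=:.        
244        .-+**********************************+=-:-+***=-::-+*#################**+++++=:.        
246        .-+*************************************++*****+++*****************##**+*****=:.        
248        .-+**********************************************************************###*+:.        
250        .-+**********************************************************************####+:.
```

```bash
python3 - <<'E'
from h import *
s=monitor.state(); p=cv2.imread('pics/w7.png')[:,:,::-1]; c=np.array([.5232,.2136])
v,u=np.mgrid[150:262,270:375]; uv=np.c_[u.ravel(),v.ravel()]; q=wray(s,uv,.05)[:,:2]-c; r=np.linalg.norm(q,axis=1); a=np.degrees(np.arctan2(q[:,1],q[:,0]))%360
g=p[v,u].reshape(-1,3).astype(int); 
for n,k in(('red',g[:,0]-g[:,1:].max(1)>35),('green',g[:,1]-g[:,[0,2]].max(1)>12)):
    k&=(r>.019)&(r<.034)
    print(n,k.sum(),np.median(a[k]).round(1) if k.any() else '',np.median(r[k]).round(4) if k.any() else '', uv[k].mean(0) if k.any() else '')
# case lit top vs wood/shadow: low saturation, edge fit
hs=cv2.cvtColor(p,cv2.COLOR_RGB2HSV); m=((hs[...,1]<45)&(hs[...,2]>70)).astype(np.uint8); m[:165]=0; m[262:]=0
m=cv2.morphologyEx(m,cv2.MORPH_OPEN,np.ones((3,3)))
for row in(205,212,220,228): 
    x=np.where(hs[row,285:372,1]<60)[0]+285; print(row,x[[0,-1]], wray(s,[(x[0],row),(x[-1],row)],.05)[:,:2].round(4).tolist())
for col in(302,312,322,332,342,352): 
    y=[int(hs[r,col,1]) for r in range(164,196,2)]; print(col,y)
E
```

```text
red 293 102.9 0.032 [320.35836177 212.06825939]
green 31 250.4 0.0259 [355.5483871  217.70967742]
205 [291 363] [[0.5275, 0.2401], [0.5249, 0.183]]
212 [291 361] [[0.5217, 0.2405], [0.5191, 0.1847]]
220 [289 359] [[0.5151, 0.2427], [0.5124, 0.1864]]
228 [288 358] [[0.5082, 0.244], [0.5056, 0.1872]]
302 [158, 122, 19, 6, 9, 10, 9, 9, 9, 9, 7, 9, 9, 9, 11, 11]
312 [158, 158, 92, 10, 9, 10, 10, 9, 9, 9, 9, 9, 9, 9, 8, 6]
322 [154, 158, 153, 68, 13, 6, 12, 12, 11, 7, 11, 9, 8, 0, 0, 51]
332 [156, 158, 156, 145, 54, 6, 9, 10, 9, 7, 9, 9, 10, 3, 4, 5]
342 [154, 156, 152, 153, 138, 39, 7, 9, 10, 10, 7, 0, 8, 7, 10, 6]
352 [156, 152, 147, 151, 151, 137, 43, 7, 12, 10, 9, 11, 9, 7, 10, 9]
```

The case edges put timer x at about 78°. The pointer is at 177.4°, so the dial is at ≈2.61, past the red mark. I will grip again and turn back about 83°.

Request:
arm_command --series '[{"translation":[0,2,15],"roll":0},{"translation":[0,0,20],"roll":0},{"translation":[0,0,20],"roll":0},{"translation":[0,0,11],"roll":0},{"translation":[0,0,0],"roll":0},{"translation":[0,0,0],"roll":0}]'

```text
time_s: 18.1
ee_pos: [0.5196, 0.2132, 0.076]
ee_rot: [3.14, -0.073, -0.004]
contact_force: [-0.2, -0.2, 0.6]
opening: 0.501
finger_force: 0.0
```

Request:
arm_command --series '[{"translation":[0,0,0],"roll":0},{"translation":[0,0,0],"roll":0},{"translation":[0,0,0],"roll":0},{"translation":[0,0,0],"roll":0},{"translation":[0,0,0],"roll":0},{"translation":[0,0,0],"roll":0},{"translation":[0,0,0],"roll":0}]' --grip 1 --newtons 10

```text
time_s: 18.68
ee_pos: [0.5207, 0.213, 0.0773]
ee_rot: [3.14, -0.074, 0.001]
contact_force: [-0.6, -0.9, 2.0]
opening: 0.116
finger_force: 10.0
```

Request:
arm_command --series '[{"translation":[0,0,0],"roll":-1},{"translation":[0,0,0],"roll":-1.2},{"translation":[0,0,0],"roll":-1.2},{"translation":[0,0,0],"roll":-1.2},{"translation":[0,0,0],"roll":-1.2},{"translation":[0,0,0],"roll":-1.2},{"translation":[0,0,0],"roll":-1.2},{"translation":[0,0,0],"roll":-1.2},{"translation":[0,0,0],"roll":-1.2},{"translation":[0,0,0],"roll":-1.2}]'

```text
time_s: 19.52
ee_pos: [0.5205, 0.2137, 0.0773]
ee_rot: [-2.766, -1.489, -0.001]
contact_force: [-0.5, -0.1, 1.2]
opening: 0.116
finger_force: 10.0
```

Request:
arm_command --series '[{"translation":[0,0,0],"roll":-1.2},{"translation":[0,0,0],"roll":-1.2},{"translation":[0,0,0],"roll":-1.2},{"translation":[0,0,0],"roll":-1.2},{"translation":[0,0,0],"roll":0},{"translation":[0,0,0],"roll":0}]'

```text
time_s: 20.02
ee_pos: [0.5204, 0.2137, 0.0773]
ee_rot: [-2.404, -2.022, -0.0]
contact_force: [-1.6, 1.1, 1.9]
opening: 0.112
finger_force: 10.0
```

Request:
arm_command --series '[{"translation":[0,0,0],"roll":0},{"translation":[0,0,0],"roll":0},{"translation":[0,0,0],"roll":0},{"translation":[0,0,0],"roll":0},{"translation":[0,0,-20],"roll":0},{"translation":[0,0,-25],"roll":0},{"translation":[0,0,-20],"roll":0},{"translation":[0,0,0],"roll":0},{"translation":[0,0,0],"roll":0}]' --grip 0.5

```text
time_s: 20.77
ee_pos: [0.5213, 0.2135, 0.1431]
ee_rot: [2.401, 2.024, 0.003]
contact_force: [-0.3, -0.5, -0.5]
opening: 0.495
finger_force: 0.0
```

```bash
cat >> h.py <<'E'
def sides(s,p):
    hs=cv2.cvtColor(p,cv2.COLOR_RGB2HSV); L=[];Rr=[]
    for row in range(203,232,3):
        w=hs[row,:,1]<60; a=b=324
        while w[a]: a-=1
        while w[b]: b+=1
        L.append((a,row)); Rr.append((b,row))
    for e in(L,Rr):
        q=wray(s,e,.05)[:,:2]; vx,vy,x,y=cv2.fitLine((q*1000).astype(np.float32),cv2.DIST_HUBER,0,.01,.01).ravel(); print('side',round(float(np.degrees(np.arctan2(vy,vx)))%90,1),'at',q.mean(0).round(4),[k[0] for k in e])
E
python3 - <<'E'
from h import *
s,p,d=grab('wrist','w8.png'); print(s['ee_pos'].round(4),yaw(s),s['opening'])
c=np.array([.521,.2155]); m=bar(s,p,c,thr=50); dock(s,p,(325,160)); sides(s,p)
E
```

```text
[0.5213 0.2135 0.1431] 80.26416809600929 0.4948710394301704
bar centre [521.  216.4] size [40.1  8.9] angle 80.6 n 511
red 10 bearing 195.5 r 0.0256
dock ((521.3531494140625, 212.00991821289062), (91.13969421386719, 90.33169555664062), 82.24378967285156)
side 84.8 at [0.4929 0.2154] [282, 283, 283, 284, 284, 283, 294, 295, 284, 285]
side 79.9 at [0.5483 0.2059] [356, 356, 356, 356, 356, 356, 356, 355, 355, 355]
```

```bash
python3 - <<'E'
from h import *
s=monitor.state(); p=cv2.imread('pics/w8.png')[:,:,::-1]; hs=cv2.cvtColor(p,cv2.COLOR_RGB2HSV)
def ang(uv,z):
    q=wray(s,uv,z)[:,:2]; vx,vy,_,_=cv2.fitLine((q*1000).astype(np.float32),cv2.DIST_HUBER,0,.01,.01).ravel(); return round(float(np.degrees(np.arctan2(vy,vx)))%90,1)
L=[(282,203),(283,206),(283,209),(284,212),(284,215),(283,218),(284,227),(285,230)]; print('left',ang(L,.05))
F=[]
for col in range(294,348,4):
    r=210-int(np.argmax(hs[210:150:-1,col,1]>75)); F.append((col,r))
print(F,'front bottom edge',ang(F,.02))
E
```

```text
left 82.5
[(294, 172), (298, 172), (302, 171), (306, 171), (310, 171), (314, 171), (318, 171), (322, 171), (326, 171), (330, 171), (334, 171), (338, 170), (342, 170), (346, 170)] front bottom edge 82.3
```

Timer x is ≈82° and the pointer ≈260.4°, so the dial is at ≈1.23, inside the window. The gripper is clear, so I am handing in.

```bash
python3 -c "
from rig import order; print(order.close_job())"
```

```text
the job is handed in; nothing more can be done
None
```

The timer is seated in the larger dock and let go. By my camera measurements its dial went up to about 2.61 rad, past the red mark, and is back at about 1.23 rad (target 1.2 ± 0.13). I handed the job in, and no verdict was returned.

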